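# Snap the finds tub's lid shut all round

### The arm

A 7-joint arm with a two-finger parallel gripper is mounted at the origin on a cart in front of the work surface, level with it; the furniture and walls round the work are solid. World frame = base frame: x ahead of the robot, y to its left, z up, the work surface at z = 0. Lengths are in mm, angles in rad, forces in N, time in s.
With the tool pointing down it reaches from about 400 to 850 mm from the base axis. Payload 10.4 kg.
Tool frame: the origin (TCP) lies on the centre line of the jaws, within the pads' length; the fingertips stand 11 mm ahead of it and the grasp point (between the pads) lies 8 mm behind it; z points along the fingers, y is the line along which they close (so a half turn about z gives the same grasp; the last joint's range is limited). The gripper opens to 87 mm and grips with 3 to 60 N. Pads are 19 mm wide; open, the fingers measure 117 mm over their backs; the gripper's body (75 mm by 190 mm) begins 51 mm behind the grasp point.
Start: joints at [-1.187, 0.332, -0.065, 1.46, 0.022, 1.35, -0.088], TCP at [247.285, 574.022, 233.576] pointing down, gripper open.
Joint ranges: [-2.6, 2.6], [-0.5, 2.12], [-1.47, 1.34], [0.16, 2.42], [-1.27, 4.41], [0.06, 2.06], [-2.6, 2.6]. Speed limits (rad/s): [2.22, 2.22, 2.79, 2.79, 3.14, 3.14, 3.14].

### API

Orientations are given as a rotation vector (axis times angle).
In Python, from plant import r, state, read_camera gives the robot as it stands. Calls block until the motion is done:
- r.move_pose(position, orientation): joint-space move of the TCP to a pose.
- r.move_linear(position, frame=None, vel=150): straight line of the TCP; frame=None keeps the orientation; vel is the mean speed in mm/s.
- r.move_j(angles): joint-space move.
- r.gripper_to(opening, effort=None): finger opening in mm; effort is the grip in N (None keeps the last); returns when the fingers have stopped.
- r.hold(seconds).
- r.ik(position, orientation): joint angles nearest the present ones, or None.
- state(): the state.
- read_camera(name): name is "scene" or "top" or "wrist"; returns a dict with "image" (480x640x3 uint8, red, green, blue), "fx", "fy", "cx", "cy" (pixels), "dist" ([k1, k2, p1, p2, k3] as OpenCV has them; the pictures are not rectified), "position" and "attitude" of the camera in the world. Camera axes: x right, y down, z forward; pixel columns grow to the right and rows downward; lengths in mm; the calibration is good to about 2 mm. A picture is of the moment at which its call begins. There is no depth.
A pose or a line that the arm cannot do raises r.PlanningError and nothing moves.
- r.job_done(): hands the job in; it is judged then, once.
The state is a dict: "t": time; "joint_pos": joint angles; "joint_vel": joint speeds; "joint_efforts": joint torques, N m; "ee_pos": TCP position; "tool_rot": TCP orientation; "contact_force": force on the tool from outside, world axes, zero at the start; "moment": the same for the moment, N m; "opening": finger opening in mm; "finger_force": force on a finger pad.
Only numpy, scipy, OpenCV 4.12 (cv2) and the standard library are available. Lean on these libraries where they do the work, as an engineer would, in place of code of your own. Each camera call takes 0.05 s, during which the arm holds its last target. There are 200 camera calls.

### The job

The lid has been laid on the finds tub but its four side flaps are still sprung up: press each flap down with the fingertips until it snaps shut, so that the lid is closed on all four sides. Do not lift or tip the tub or shove it about, and leave the vial, the brush and the weight beside it where they are.

Things in the scene. Friction and masses are not known exactly. Their poses are not given: they have to be found in the camera images.
- tub: clear plastic finds tub with sherds in it, 106x146 mm at its rim, 60 mm high, about 0.7 kg, loose on the table, with a grey snap-fit lid on it. Origin at the centre of its underside; z up; x across the short way (pointing away from the robot), y along the long way; yaw within about 0.6 rad of zero
- lid_mid (a point): centre of the top of the grey lid (116x152 mm), 62.5 mm above the table, as are its four fixed corners; a 1.5 mm ridge runs round the panel. Between the corners each side has a hinged snap flap 32 mm deep from hinge to outer edge, 83 mm long on long sides, 47 mm on short ones. Hinge lines lie parallel to the sides, 25 mm (long sides) and 43 mm (short) from this point
- flap_near (a joint): angle of the snap flap on the long side toward the tub's own -x (nearest the robot at yaw 0): 0 = sprung open (slanting upward, outer edge about 12 mm higher than when shut), 0.36 rad = level; a shut flap rests at about 0.34. Past about 0.27 rad it clicks under a sprung catch and stays; let go earlier, it springs open. Pressed at its pad point it resists with 1 to 2 N, then 5 to 8 N at 0.1 to 0.2 rad, then snaps down; beyond 0.36 it is rigid. Starts open
- flap_far (a joint): angle of the snap flap on the long side toward the tub's own +x (away from the robot): 0 = sprung open (slanting upward, outer edge about 12 mm higher than when shut), 0.36 rad = level; a shut flap rests at about 0.34. Past about 0.27 rad it clicks under a sprung catch and stays; let go earlier, it springs open. Pressed at its pad point it resists with 1 to 2 N, then 5 to 8 N at 0.1 to 0.2 rad, then snaps down; beyond 0.36 it is rigid. Starts open
- flap_left (a joint): angle of the snap flap on the short side toward the tub's own +y (robot's left): 0 = sprung open (slanting upward, outer edge about 12 mm higher than when shut), 0.36 rad = level; a shut flap rests at about 0.34. Past about 0.27 rad it clicks under a sprung catch and stays; let go earlier, it springs open. Pressed at its pad point it resists with 1 to 2 N, then 5 to 8 N at 0.1 to 0.2 rad, then snaps down; beyond 0.36 it is rigid. Starts open
- flap_right (a joint): angle of the snap flap on the short side toward the tub's own -y (robot's right): 0 = sprung open (slanting upward, outer edge about 12 mm higher than when shut), 0.36 rad = level; a shut flap rests at about 0.34. Past about 0.27 rad it clicks under a sprung catch and stays; let go earlier, it springs open. Pressed at its pad point it resists with 1 to 2 N, then 5 to 8 N at 0.1 to 0.2 rad, then snaps down; beyond 0.36 it is rigid. Starts open
- pad_near (a point): the place to press on the flap on the long side toward the tub's own -x (nearest the robot at yaw 0): on its top face, midway along it, 24 mm out from the hinge and 9 mm in from the outer edge. Open it is about 74 mm above the table, shut 64 mm; it moves down with the flap. Press straight down
- pad_far (a point): the place to press on the flap on the long side toward the tub's own +x (away from the robot): on its top face, midway along it, 24 mm out from the hinge and 9 mm in from the outer edge. Open it is about 74 mm above the table, shut 64 mm; it moves down with the flap. Press straight down
- pad_left (a point): the place to press on the flap on the short side toward the tub's own +y (robot's left): on its top face, midway along it, 24 mm out from the hinge and 9 mm in from the outer edge. Open it is about 74 mm above the table, shut 64 mm; it moves down with the flap. Press straight down
- pad_right (a point): the place to press on the flap on the short side toward the tub's own -y (robot's right): on its top face, midway along it, 24 mm out from the hinge and 9 mm in from the outer edge. Open it is about 74 mm above the table, shut 64 mm; it moves down with the flap. Press straight down
- vial: small capped sample vial, 25 mm across, 55 mm tall, standing loose beside the tub; origin at the centre of its underside
- brush: wooden nail brush, 38x95x26 mm, lying loose in front of the tub; origin at the centre of its underside
- weight: cream knobbed balance weight, 32 mm across, 30 mm tall, standing loose beside the tub; origin at the centre of its underside

How it is judged:
By the outcome, as a careful person would: the job done as asked, in the order asked, and still so for the second after the job is handed in, with the robot touching nothing.
It also fails if it takes over 51 s, if anything falls off the work surface, if the arm or the gripper's body presses on something with over 40 N, if the wrist force passes 120 N, or if a joint passes its speed limit or range.

## Working session

There is one attempt and no reset: what is moved stays moved. The work goes in short steps, each a Python script; the robot and the scene stay as the last script left them, time stands still between calls to the robot, and variables do not carry over. Pictures are saved under pics/ and viewed, at most 10 in all, crops included, and the job is handed in when it is done.

```bash
mkdir -p pics; ls
python3 - <<'E'
from plant import r,state,read_camera
import cv2,numpy as np
for n in("scene","top"):
    c=read_camera(n); cv2.imwrite(f"pics/{n}0.png",c["image"][:,:,::-1]); print({k:v for k,v in c.items() if k!="image"})
s=state();print(s["t"],s["tool_rot"],s["contact_force"])
E
```

```text
pics
{'fx': 596.7453383642315, 'fy': 596.7453383642315, 'cx': 315.50611415610206, 'cy': 241.8573010750021, 'dist': array([-0.06773968,  0.        ,  0.        ,  0.        ,  0.        ]), 'position': array([ 140.76671648, -550.96171819,  817.57831336]), 'attitude': array([-2.3236434 ,  0.77991066, -0.27485147])}
{'fx': 539.4039589646013, 'fy': 539.4039589646013, 'cx': 318.18187912942113, 'cy': 238.89277442556408, 'dist': array([-0.11774616,  0.        ,  0.        ,  0.        ,  0.        ]), 'position': array([425.67855513, -17.66691854, 912.80256387]), 'attitude': array([-2.11559438,  2.17696814, -0.11533254])}
0.1 [-6.34581138e-01 -3.07662860e+00  1.97051250e-03] [-0.13723485  0.80549385  0.82520342]
```

View pics/top0.png

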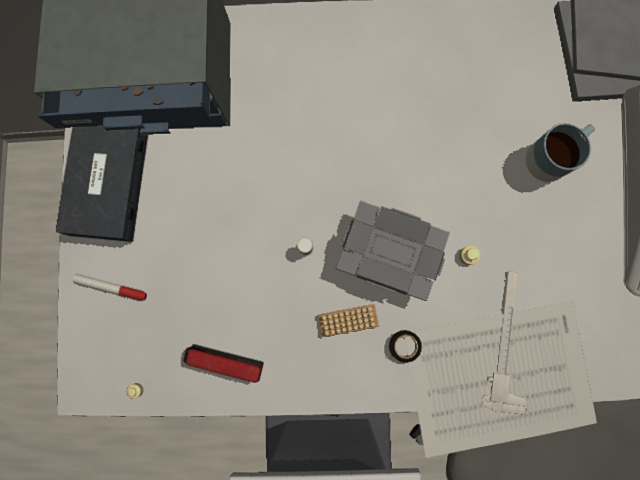

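View pics/scene0.png

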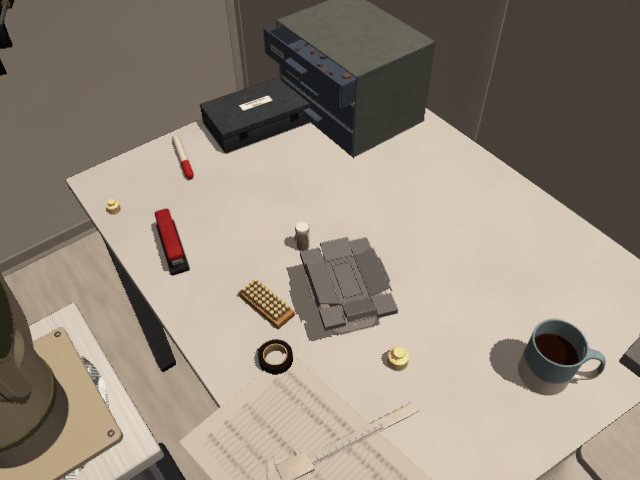

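The top view shows the lid centred near (393,252), with the vial at (305,246), the weight at (471,256) and the brush at (348,321). I'll enlarge it to get the corners.

Run:
```python
import cv2
a=cv2.imread("pics/top0.png")[190:315,325:485]
a=cv2.convertScaleAbs(a,alpha=1.6)
cv2.imwrite("pics/topc.png",cv2.resize(a,None,fx=5,fy=4.8,interpolation=cv2.INTER_CUBIC)[:600])
a=cv2.imread("pics/scene0.png")[225:345,285:445]
cv2.imwrite("pics/scc.png",cv2.resize(cv2.convertScaleAbs(a,alpha=1.6),None,fx=5,fy=5,interpolation=cv2.INTER_CUBIC))
```

```text
(no output)
```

View pics/topc.png

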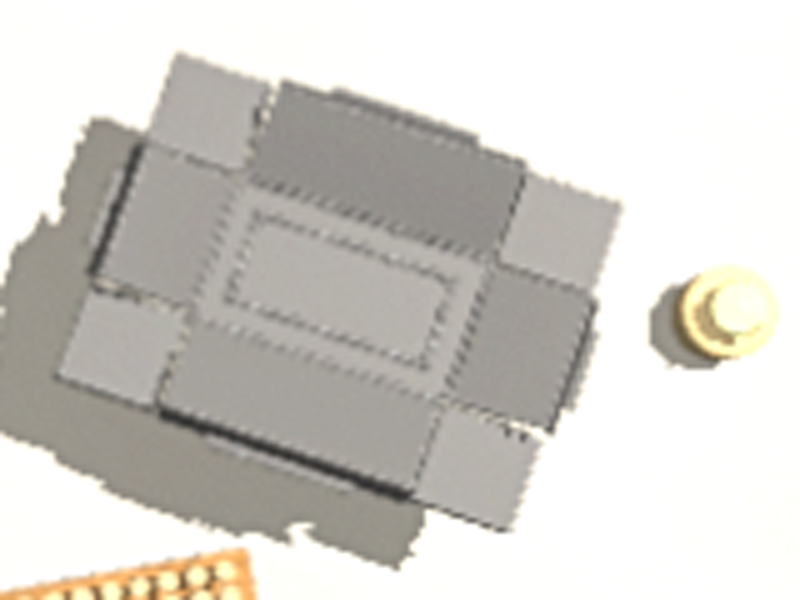

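View pics/scc.png

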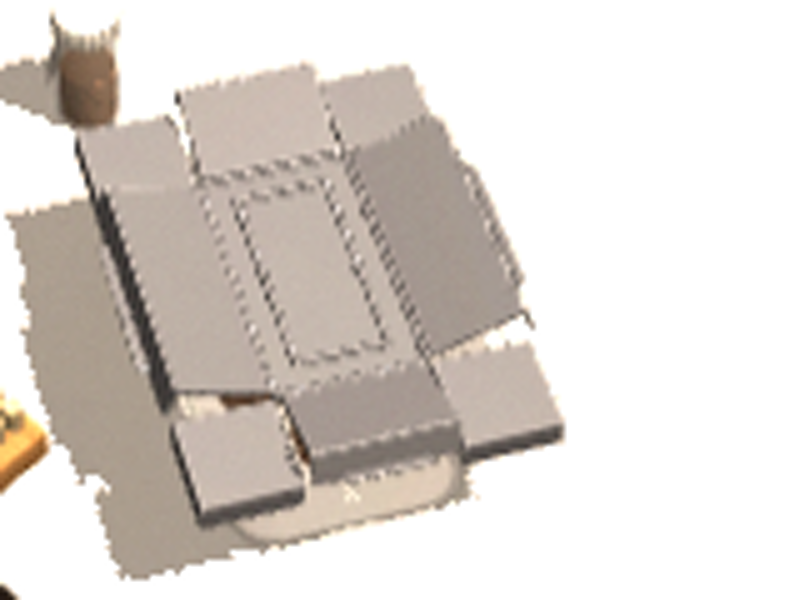

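The crop shows the fixed corners clearly: (178,52), (622,205), (508,530) and (55,377) in the top crop, and (412,68), (562,428), (203,515) and (78,140) in the scene crop. Next I'll triangulate them and fit the pose.

```bash
cat > h.py <<'E'
from plant import r,state,read_camera
import cv2,numpy as np
from scipy.spatial.transform import Rotation as R
def rays(c,px):
    K=np.array([[c["fx"],0,c["cx"]],[0,c["fy"],c["cy"]],[0,0,1]])
    u=cv2.undistortPoints(np.float64(px).reshape(-1,1,2),K,c["dist"]).reshape(-1,2)
    return R.from_rotvec(c["attitude"]).apply(np.c_[u,np.ones(len(u))])
def onplane(c,px,z):
    d=rays(c,px); o=np.array(c["position"]); return o+d*((z-o[2])/d[:,2])[:,None]
E
python3 - <<'E'
from h import *
W=[]
for n,px,s,o in(("top",[(178,52),(622,205),(508,530),(55,377)],(5,4.8),(325,190)),("scene",[(412,68),(562,428),(203,515),(78,140)],(5,5),(285,225))):
    c=read_camera(n); p=(np.array(px)+.5)/s-.5+o
    w=onplane(c,p,62.5)[:,:2]; W.append(w)
    m=w.mean(0); M=np.array([(58,76),(58,-76),(-58,-76),(-58,76)])
    A=(M.T@(w-m)); yaw=np.arctan2(A[0,1]-A[1,0],A[0,0]+A[1,1])
    res=w-m-M@np.array([[np.cos(yaw),np.sin(yaw)],[-np.sin(yaw),np.cos(yaw)]])
    print(n,m,yaw,np.round(res,1).tolist())
    if n=="top": print(onplane(c,[(305,246)],55),onplane(c,[(471,256)],25),onplane(c,[(348,321)],26))
m=np.array([m])
E
```

```text
top [ 513.37905409 -120.095613  ] -0.37573773277140254 [[-0.5, -0.7], [-0.6, 0.9], [1.2, 0.3], [-0.1, -0.4]]
[[524.67397615  19.22591181  55.        ]] [[ 503.15854416 -254.33098138   25.        ]] [[402.96701976 -46.57274151  26.        ]]
scene [ 515.19935783 -121.4826379 ] -0.38136959633403744 [[-0.3, -0.6], [-0.9, 1.7], [1.2, 0.1], [0.0, -1.2]]
```

```bash
cat >> h.py <<'E'
C=np.array([514.3,-120.8]); YAW=-0.378
T=R.from_euler("z",YAW)
DIRS={"far":((1,0),25),"left":((0,1),43),"near":((-1,0),25),"right":((0,-1),43)}
def pad(n,L=22):
    d,h=DIRS[n]; return C+(T.apply([d[0],d[1],0])*(h+L))[:2]
def orients(n):
    a=YAW+(np.pi/2 if n in("left","right") else 0)
    return [(R.from_euler("z",a+k*np.pi)*R.from_euler("x",np.pi)).as_rotvec() for k in(0,1)]
E
python3 - <<'E'
from h import *
for n in DIRS:
    for o in orients(n):
        q=r.ik([*pad(n),116],o); print(n,pad(n).round(),None if q is None else np.round(q,2))
print(state()["joint_pos"])
E
```

```text
far [ 558. -138.] [-0.53  0.42  0.86  1.77 -0.35  1.11 -1.5 ]
far [ 558. -138.] [-0.47  0.39  0.78  1.77 -0.31  1.1   1.6 ]
left [538. -60.] [-0.56  0.29  0.68  1.85 -0.21  1.07 -0.18]
left [538. -60.] [ 1.01  0.56 -1.24  1.78  0.57  1.22  2.37]
near [ 471. -103.] [-0.54  0.13  0.71  2.   -0.1   1.04 -1.73]
near [ 471. -103.] [-0.59  0.14  0.77  2.01 -0.11  1.04  1.42]
right [ 490. -181.] [-0.53  0.29  0.92  1.91 -0.26  1.07  0.12]
right [ 490. -181.] [ 1.35  0.63 -1.38  1.82  0.65  1.26  2.55]
[-1.18657859  0.33261533 -0.0647086   1.4605976   0.02160245  1.34988043
 -0.08847933]
```

```bash
cat >> h.py <<'E'
def press(n,zstop=63.6,fmax=25):
    o=orients(n)[0]; p=pad(n)
    r.move_pose([*p,111],o)
    f0=np.array(state()["contact_force"]); log=[]
    for z in [76,73,70,68,66,65,64.2,zstop]:
        r.move_linear([*p,z+11],vel=40)
        s=state(); f=np.array(s["contact_force"])-f0
        log.append((round(s["ee_pos"][2]-11,1),*f.round(1).tolist()))
        if np.linalg.norm(f)>fmax: break
    r.move_linear([*p,111],vel=150)
    print(n,round(s["t"],1),log)
E
python3 - <<'E'
from h import *
r.gripper_to(0); print(state()["t"],state()["opening"])
r.move_pose([*pad("left"),200],orients("left")[0]); print(state()["t"])
press("left"); print(state()["t"])
cv2.imwrite("pics/s1.png",read_camera("scene")["image"][:,:,::-1])
E
```

```text
1.725 0.6332438194810546
4.2083
left 7.2 [(np.float64(76.1), -0.6, -0.5, -0.4), (np.float64(73.1), -0.3, -0.6, 0.1), (np.float64(70.3), 0.6, 1.8, 2.8), (np.float64(67.6), -0.2, -0.7, 0.3), (np.float64(65.8), -0.9, 0.6, -1.0), (np.float64(65.0), -0.5, -1.1, 1.4), (np.float64(64.7), -3.3, -0.9, 7.4), (np.float64(64.6), -5.1, -0.6, 12.4)]
7.55
```

Run:
```python
from h import *
for n in("far","right","near"): press(n,63.8,11)
r.move_pose([*pad("near"),240],orients("near")[0])
r.move_linear([380,120,260]); print(state()["t"])
c=read_camera("top")["image"][190:315,325:485,::-1]; d=read_camera("scene")["image"][225:345,285:445,::-1]
f=lambda a:cv2.resize(cv2.convertScaleAbs(a,alpha=1.6),(640,480) if a is c else (640,480),interpolation=cv2.INTER_CUBIC)
cv2.imwrite("pics/c2.png",f(c)); cv2.imwrite("pics/d2.png",f(d))
```

```text
far 11.3 [(np.float64(76.0), -0.1, 1.0, 0.4), (np.float64(73.1), 0.9, -0.3, 1.8), (np.float64(70.5), 3.6, -1.2, 4.5), (np.float64(67.7), 1.5, -0.9, 1.8), (np.float64(65.6), 0.7, -0.2, -0.4), (np.float64(64.9), 0.1, 0.8, 3.4), (np.float64(64.5), -0.6, 1.7, 4.9), (np.float64(64.4), -2.1, 1.3, 8.3)]
right 15.5 [(np.float64(76.1), -0.1, -0.3, -0.1), (np.float64(73.1), -0.4, -0.6, 0.6), (np.float64(70.3), -0.7, -3.6, 5.1), (np.float64(67.7), -0.5, -0.9, -0.3), (np.float64(65.7), -1.0, -0.9, -0.7), (np.float64(65.0), -1.1, 0.1, 1.9), (np.float64(64.4), -2.1, 0.8, 5.6), (np.float64(64.3), -3.3, 1.5, 10.0)]
near 19.9 [(np.float64(76.1), -0.3, -1.2, 1.5), (np.float64(73.1), -0.6, -0.7, 2.4), (np.float64(70.1), -1.5, -0.3, 5.1), (np.float64(67.9), -0.2, -0.5, 1.3), (np.float64(65.9), -1.5, -1.4, 0.6), (np.float64(65.1), -1.5, -0.3, 2.3), (np.float64(64.5), -3.1, -0.0, 9.0), (np.float64(64.4), -5.9, -0.8, 14.3)]
22.6583
```

View pics/d2.png

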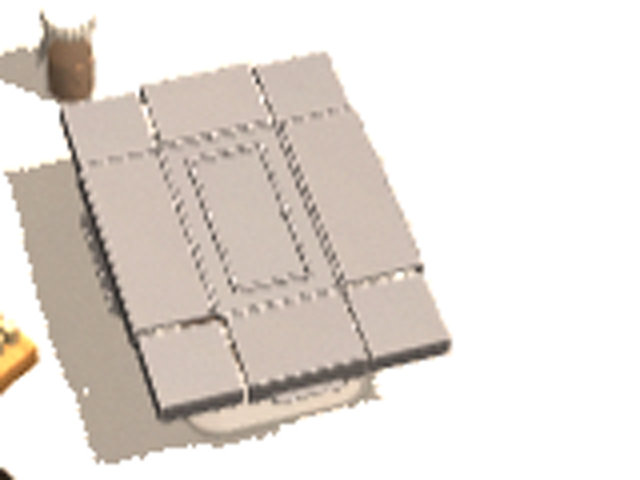

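View pics/c2.png

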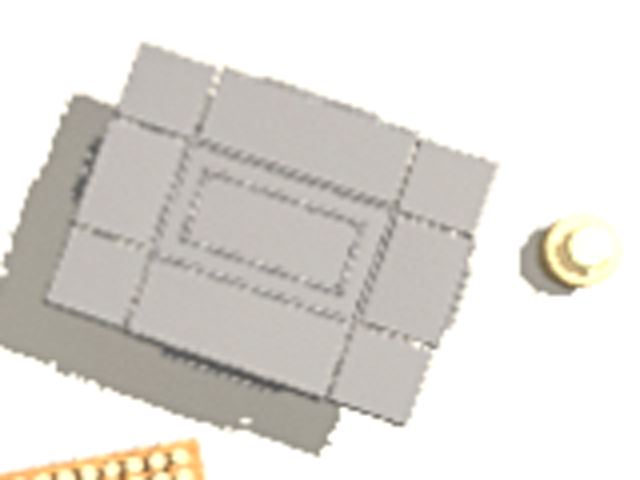

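Both pictures show all four flaps level with the corners. The tub corners (e.g. top crop (142,42) and (497,163)), the vial and the weight are where they were, so I'm handing in.

```bash
python3 -c "
from plant import r
print(r.job_done())"
```

```text
the job is handed in; nothing more can be done
None
```

All four flaps snapped shut and lie level in the final pictures, with the tub, vial and weight unmoved; the brush, only partly in frame, also looks undisturbed, and the job was handed in at about 23 s.

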